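# Flag the finished key order and ring the counter bell

## Task

The order in the tray with the two cut keys is finished: with the fingertips, tip the flag in front of that tray all the way over its pivot until it lies flat on the opposite side of its stand with its other face up, then ring the counter bell by pressing its plunger down, and let go. Nothing is to be picked up: leave the bell standing where it is, leave the flag of the padlock's tray down as it is, and do not disturb the keys, the padlock or the other things on the bench.

Things in the scene. Friction and masses are not known exactly. Their poses are not given: they have to be found in the camera images.
- flag_keys (a joint): Flip flag in front of the tray with the two keys: rad, 0 = lying level towards the robot's left (-x of the pivot point), riveted face up; pi/2 = upright; pi = lying level on the right (+x of the pivot point), other face (raised key emblem) up. Paddle about 70 g, loose hinge, lightly damped: let go before upright it falls back to 0, past upright it falls gently on to pi. Starts at 0.
- pivot_keys (a point): Middle of that flag's pivot line, 100 mm above the table, on a fixed stand. Axes: z up, y along the pivot to the tray behind, x (level) from the side where the flag starts to the side where it must end. Uprights 22 x 7, 112 tall, at y = +-40; rest bars under the flag at x = +-35. From the rest bar out to the end bar the underside is free down to a foot plate 100 x 100 x 8.
- edge_keys (a point): Centre of that flag's end bar, 82 mm from the pivot, moving with the flag. The flag is an aluminium paddle 60 wide and 5 thick; across its free end runs a round steel bar, diameter 12, length 64. Axes: y along the bar, x from the bar to the pivot, z out of the riveted face.
- tray_keys (a point): Centre of the inner floor of the order tray with the two keys (grey, 120 x 120, walls 25 tall), 117 mm along +y of its flag's pivot, part of the station.
- flag_lock (a joint): The other flag, in front of the padlock tray: rad, 0 = lying level towards the robot's left (-x of the pivot point), riveted face up; pi/2 = upright; pi = lying level on the right (+x of the pivot point), other face (raised key emblem) up. Paddle about 70 g, loose hinge, lightly damped: let go before upright it falls back to 0, past upright it falls gently on to pi. Starts at 0, must stay there.
- pivot_lock (a point): Same as pivot_keys, on the padlock's station, which is of the same build.
- tray_lock (a point): Centre of the inner floor of the order tray with the padlock; same build as the other tray.
- bell: Loose counter bell, 0.6 kg, steel dome on a black foot, 88 across, 60 tall to the top of its plunger. Origin under its centre on the table.
- bell_top (a point): Centre of the top of the bell's round plunger button (22 across), 60 mm above the table; moves with the plunger.
- plunger (a joint): Bell plunger travel in m: 0 = up, 0.007 = fully down. A spring pushes it back; 2 N starts it and 6 N holds it fully down. The bell rings beyond 0.004.
- key_1: Loose cut key, brass, 57 long, 4 thick, lying in its order tray. Origin under its middle.
- key_2: Loose cut key like key_1, in the same tray.
- padlock: Loose brass padlock lying flat in the other order tray, 73 x 42 x 20. Origin under the middle of its brass body.
- oil: Loose white oil bottle, 44 across, 120 tall, bystander. Origin under its centre.
- blank_cup: Loose steel cup, 72 across, 85 tall, bystander. Origin under its centre.
- file_brush: Loose brush lying flat, about 170 long, bystander.
- caliper: Loose steel caliper lying flat, 170 long, bystander.
- lock_core: Loose brass lock core standing upright, 32 across, 32 tall, bystander. Origin under its centre.
Mind the look-alikes: they are no part of the job. What is shaped like the bell but orange or red is not meant.

How it is judged:
By the outcome, as a careful person would: the job done as asked, in the order asked, and still so for the second after the job is handed in, with the robot touching nothing.
It also fails if it takes over 48 s, if anything falls off the work surface, if the arm or the gripper's body presses on something with over 40 N, if the wrist force passes 120 N, or if a joint passes its speed limit or range.

## Robot

A 6-joint arm with a two-finger parallel gripper is mounted at the origin on the work surface. World frame = base frame: x ahead of the robot, y to its left, z up, the work surface at z = 0. Lengths are in mm, angles in rad, forces in N, time in s.
With the tool pointing down it reaches from about 275 to 875 mm from the base axis. Payload 12.5 kg.
Tool frame: the origin (TCP) lies between the finger pads; the fingertips stand 8 mm ahead of it and the grasp point (between the pads) lies 11 mm behind it; z points along the fingers, y is the line along which they close (so a half turn about z gives the same grasp; the last joint's range is limited). The gripper opens to 85 mm and grips with 20 to 120 N. Pads are 22 mm wide; open, the fingers measure 114 mm over their backs; the gripper's body (76 mm by 85 mm) begins 54 mm behind the grasp point. The pads swing forward as they close: fully open they stand 13 mm farther back than shut.
Start: joints at [1.139, 0.351, 1.652, -0, 1.139, -0.085], TCP at [186.908, 517.252, 239.29] pointing down, gripper open.
Joint ranges: [-2.75, 2.75], [-0.79, 2.1], [0.01, 2.65], [-1.57, 4.71], [0.07, 3.14], [-2.87, 2.87]. Speed limits (rad/s): [2.22, 2.22, 2.79, 3.14, 3.14, 3.14].

## Interface

Orientations are given as a unit quaternion [x, y, z, w].
In Python, from cell import robot gives the robot as it stands.
- The arm moves only by the tool apply_moves, never from a script. Its arguments are lists of equal length, an entry for each row: "delta_pos": the shift along the tool's x, y, z in cm, a list of three; "roll": the turn about the tool's z in degrees; "gripper": the gripper's target within -1 to 1 (shut at 1, half-way at 0, fully open at -1). A call has 1 to 10 rows; each row is the pose to reach, as a shift and turn from the pose commanded when the call began, along the tool's axes at that moment; what a row does not reach only later rows make up. A row lasts 1/12 s, in which the tool goes at most 41.7 mm and 7.16 degrees, less where a joint would pass 70% of its speed; a pose out of reach is approached as far as the arm can. A call with a gripper value outside its range is refused whole. The fingers move at their own pace and stop on an object; the grip force is fixed at half the most. Time passes only in rows, so rows that repeat a pose let the fingers close. It gives the time, the measured TCP pose, the force, the opening and the grip force at its end, in the units of the state.
- robot.read_state(): the state, without advancing time (a new reading comes with each control period).
- robot.read_camera(name): name is "scene" or "top" or "wrist"; returns the picture (420x560x3 uint8, red, green, blue); there is no depth.
- robot.calibration(name): a dict with "K" (3x3 intrinsics, pixels), "dist_coeffs" ([k1, k2, p1, p2, k3] as OpenCV has them; the pictures are not rectified), "T" (4x4, takes a point from camera to world coordinates); the wrist camera has in their place "T_tool_cam" (4x4, takes a point from camera to tool coordinates, whose origin is the TCP and whose axes are the flange's). Camera axes: x right, y up, looking along -z (the intrinsics and any distortion apply to the point x, -y, -z); pixel columns grow to the right and rows downward; lengths in mm; the calibration is good to about 2 mm. A picture is of the moment at which its call begins: read the wrist's pose just before it. calibration takes no time and is no camera call.
- robot.sign_off(): hands the job in; it is judged then, once.
Trained networks look in the newest picture that a camera, given by its name, has taken for a name from the list of things; names that differ only in an ending like _2 or _b are one class to them, and where a whole thing is asked for, a point or a joint stands for the part that bears it (a point fixed in the world has none). Each returns a list of dicts, best first, with "confidence" (0 to 1); they miss things now and then, are a little off and sometimes report something else, mostly with a low value. They report only what shows in the picture. A call takes as long as a camera call. They do not tell look-alikes from the thing itself.
- robot.spot_in(camera, name): "location" ([column, row] as shares, 0 to 1, of the picture: columns of its width, rows of its height, amid what is visible of it).
- robot.trace(camera, name): "pixels" (420x560 bool, what is visible of it) and "location" ([column, row] as shares, 0 to 1, of the picture: columns of its width, rows of its height, amid what is visible of it).
- robot.spot_point(camera, name): "location" ([column, row] as shares, 0 to 1, of the picture: columns of its width, rows of its height: a listed point, or the origin of a listed thing).
The state is a dict: "clock": time; "joints": joint angles; "dq": joint speeds; "tau": joint torques, N m; "position": TCP position; "orientation": TCP orientation; "contact_force": force on the tool from outside, world axes, zero at the start; "moment": the same for the moment, N m; "opening": finger opening in mm; "grasp_force": force on a finger pad.
Only numpy, scipy, OpenCV 4.12 (cv2) and the standard library are available. Lean on these libraries where they do the work, as an engineer would, in place of code of your own. Each camera call takes 0.05 s, during which the arm holds its last target. There are 200 camera calls.

## Working session

There is one attempt and no reset: what is moved stays moved. The work goes in short steps, Python scripts to look and compute and a tool call to move; the robot and the scene stay as the last step left them, time stands still between calls to the robot, and variables do not carry over. Pictures are saved under pics/ and viewed, at most 10 in all, crops included, and the job is handed in when it is done.

Besides the shell and the picture viewer there is one more tool, called after ">>>" by a JSON object that holds its "api" and its "payload", one argument or row to a line. apply_moves: Moves the arm, as the interface text tells. Its arguments: {"type":"object","properties":{"delta_pos":{"type":"array","items":{"type":"array","items":{"type":"number"}}},"roll":{"type":"array","items":{"type":"number"}},"gripper":{"type":"array","items":{"type":"number"}}},"required":["delta_pos","roll","gripper"]}

```bash
mkdir -p pics
cat > h.py <<'E'
import numpy as np, cv2
from cell import robot
from scipy.spatial.transform import Rotation as R
def camT(n,st=None):
    c=robot.calibration(n)
    if 'T' in c: return c,np.array(c['T'])
    M=np.eye(4);M[:3,:3]=R.from_quat(st['orientation']).as_matrix();M[:3,3]=st['position']
    return c,M@np.array(c['T_tool_cam'])
def ray(n,uv,st=None):
    c,T=camT(n,st)
    p=cv2.undistortPoints(np.array([[uv]],float),np.array(c['K']),np.array(c['dist_coeffs']))[0,0]
    return T[:3,3],T[:3,:3]@np.array([p[0],-p[1],-1])
def atz(n,uv,z,st=None):
    o,d=ray(n,uv,st); return o+d*(z-o[2])/d[2]
def proj(n,P,st=None):
    c,T=camT(n,st); q=np.linalg.inv(T)@np.append(P,1); q=q[:3]*[1,-1,-1]
    return cv2.projectPoints(q.reshape(1,1,3),np.zeros(3),np.zeros(3),np.array(c['K']),np.array(c['dist_coeffs']))[0][0,0]
def save(n,f,im=None):
    im=robot.read_camera(n) if im is None else im
    cv2.imwrite('pics/'+f,np.ascontiguousarray(im[:,:,::-1])); return im
E
python3 - <<'E'
from h import *
s=robot.read_state();print(s['clock'],s['position'],R.from_quat(s['orientation']).as_matrix().round(3))
a=save('top','top.png');b=save('scene','scene.png')
for c in('top','scene'):
  print(c,camT(c)[1][:3,3].round())
  for n,z in(('pivot_keys',100),('pivot_lock',100),('edge_keys',100),('tray_keys',None),('tray_lock',None),('bell_top',60),('key_1',None),('padlock',None)):
    for d in robot.spot_point(c,n)[:3]:
      uv=np.array(d['location'])*[560,420]
      print(n,round(d['confidence'],2),uv.round(),atz(c,uv,z if z else 5).round(1))
E
```

```text
0.0 [186.79598253 516.96335347 238.7383551 ] [[-0.94   0.34  -0.001]
 [ 0.34   0.94  -0.001]
 [ 0.    -0.001 -1.   ]]
top [ 321.  -57. 1327.]
pivot_keys 0.83 [200. 186.] [542.9 134.7 100. ]
pivot_lock 0.59 [343. 180.] [ 555.8 -265.6  100. ]
edge_keys 0.63 [175. 178.] [567.9 206.2 100. ]
tray_keys 0.9 [221. 153.] [662.1  88.6   5. ]
tray_keys 0.58 [378. 201.] [ 508.5 -386.     5. ]
tray_lock 0.9 [346. 147.] [ 677.8 -293.5    5. ]
tray_lock 0.29 [219. 154.] [659.   93.8   5. ]
bell_top 0.54 [274. 137.] [693.8 -74.3  60. ]
bell_top 0.44 [367. 303.] [ 209.9 -329.7   60. ]
bell_top 0.43 [265. 225.] [435.  -44.6  60. ]
key_1 0.62 [228. 158.] [646.7  66.7   5. ]
key_1 0.48 [208. 154.] [658.  126.6   5. ]
key_1 0.31 [270. 175.] [592.2 -59.6   5. ]
padlock 0.79 [342. 148.] [ 674.4 -280.7    5. ]
padlock 0.54 [346. 177.] [ 581.9 -288.9    5. ]
scene [878. 475. 965.]
pivot_keys 0.75 [310. 290.] [545.9 127.6 100. ]
pivot_keys 0.53 [201. 179.] [ 560.4 -259.9  100. ]
pivot_keys 0.44 [328. 332.] [574.4 217.3 100. ]
pivot_lock 0.77 [200. 180.] [ 562.4 -257.9  100. ]
edge_keys 0.75 [328. 331.] [573.8 214.7 100. ]
tray_keys 0.67 [259. 330.] [653.7  96.8   5. ]
tray_lock 0.82 [158. 220.] [ 680.3 -289.     5. ]
bell_top 0.52 [195. 275.] [702.  -66.4  60. ]
bell_top 0.51 [443. 276.] [284.3 259.1  60. ]
bell_top 0.48 [295. 115.] [ 212.8 -335.8   60. ]
key_1 0.72 [260. 343.] [668.7 120.9   5. ]
key_1 0.72 [257. 321.] [645.5  78.    5. ]
key_1 0.71 [162. 226.] [ 682.4 -266.5    5. ]
padlock 0.57 [159. 224.] [ 684.1 -277.     5. ]
```

Run:
```python
import cv2
a=cv2.imread('pics/top.png');cv2.imwrite('pics/top2.png',cv2.resize(a[100:325,110:410],None,fx=2.66,fy=2.66,interpolation=2))
a=cv2.imread('pics/scene.png');cv2.imwrite('pics/scene2.png',cv2.resize(a,None,fx=1.42,fy=1.42,interpolation=2))
```

```text
(no output)
```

View pics/top2.png

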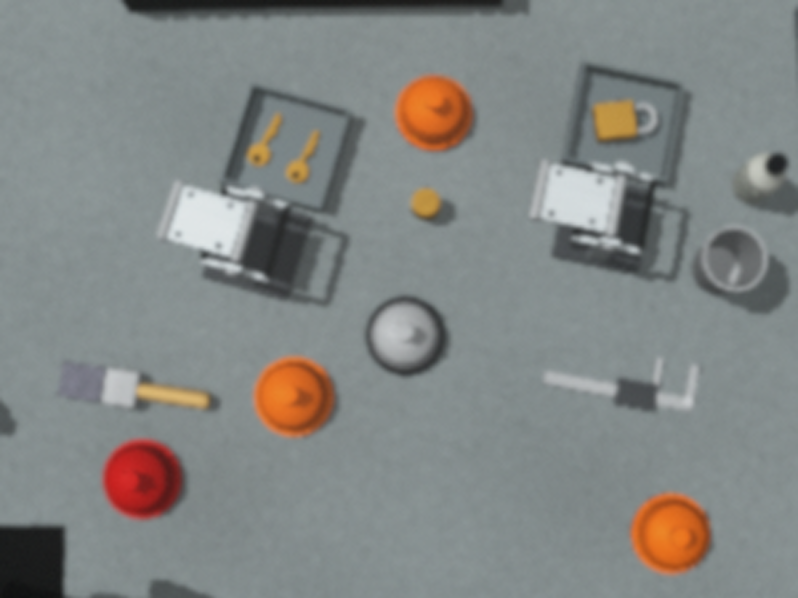

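View pics/scene2.png

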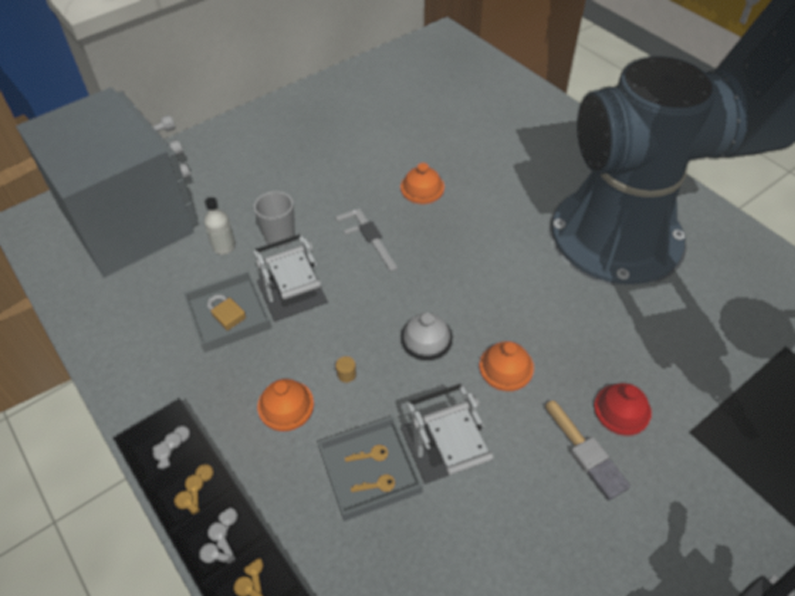

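The keys tray is the left one in the top view, at crop (285,150). Its flag is at (210,222) and lies toward +y. The bells in the top crop:
- Steel, (405,335): this is the one meant, a steel dome on a black foot.
- Orange, (434,112), (294,397) and (671,533): look-alikes.
- Red, (143,480): look-alike.

I'll move above the flag for a wrist view.

>>> {"api": "apply_moves", "payload": {
  "delta_pos": [
    [-3.5,-1.5,-0.6],
    [-7,-3,-1.2],
    [-10.5,-4.5,-1.8],
    [-14,-6,-2.4],
    [-17.5,-7.5,-3],
    [-21,-9,-3.6],
    [-24.5,-10.5,-4.2],
    [-28,-12,-4.8],
    [-31.5,-13.5,-5.4],
    [-35,-15,-6]
  ],
  "roll": [6.5,13,19.5,26,32.5,39,45.5,52,58.5,65],
  "gripper": [-1,-1,-1,-1,-1,-1,-1,-1,-1,-1]
}}

```text
clock: 1.73
position: [466.2, 255.6, 299.8]
orientation: [0.677, 0.736, 0.0, 0.0]
contact_force: [1.2, 0.2, 0.5]
opening: 85.5
grasp_force: 0.0
```

>>> {"api": "apply_moves", "payload": {
  "delta_pos": [
    [-2.4,2.1,0],
    [-4.8,4.2,0],
    [-7.2,6.3,0],
    [-9.4,8.3,0],
    [-9.4,8.3,0],
    [-9.4,8.3,0]
  ],
  "roll": [5.8,11.6,17.4,23,23,23],
  "gripper": [-1,-1,-1,-1,-1,-1]
}}

```text
clock: 2.23
position: [556.7, 170.1, 298.9]
orientation: [0.809, 0.588, -0.0, -0.0]
contact_force: [-0.5, 0.6, -0.6]
opening: 85.7
grasp_force: 0.0
```

Run:
```python
from h import *
s=robot.read_state();print(s['clock'],s['position'],s['joints'])
a=save('wrist','w1.png');print(camT('wrist',s)[1].round(2))
for n,z in(('pivot_keys',100),('edge_keys',100),('tray_keys',5)):
    for d in robot.spot_point('wrist',n)[:2]:
      uv=np.array(d['location'])*[560,420]
      print(n,round(d['confidence'],2),uv.round(),atz('wrist',uv,z,s).round(1))
```

```text
2.2333 [556.71741493 170.08409417 298.88078582] [2.16486991e-01 3.57719482e-01 1.49129145e+00 1.26007389e-04
 1.29318006e+00 5.29955036e-01]
[[ 9.5000e-01  2.9000e-01  9.0000e-02  5.8106e+02]
 [-3.1000e-01  9.1000e-01  2.9000e-01  2.4540e+02]
 [ 0.0000e+00 -3.1000e-01  9.5000e-01  4.3414e+02]
 [ 0.0000e+00  0.0000e+00  0.0000e+00  1.0000e+00]]
pivot_keys 0.95 [281. 222.] [539.3 131.6 100. ]
edge_keys 0.78 [278. 144.] [562.6 212.8 100. ]
edge_keys 0.29 [367. 214.] [632.  111.3 100. ]
tray_keys 0.72 [369. 195.] [655.5  99.9   5. ]
```

View pics/w1.png

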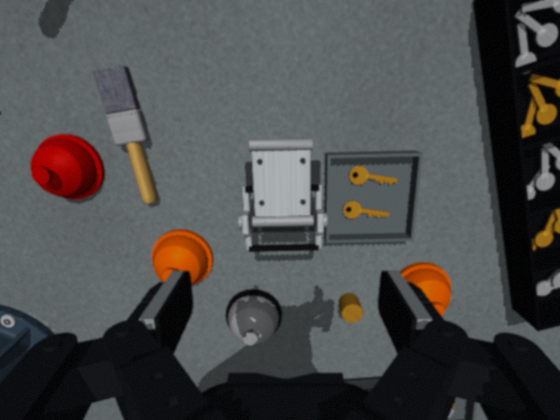

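The wrist view shows the two keys at (370,195) and their flag at (281,190). The end bar spans roughly (248–313,145), and the steel bell is at (253,317). I'll enlarge the flag and the bell to confirm them.

Run:
```python
import cv2
a=cv2.imread('pics/w1.png');cv2.imwrite('pics/w1c.png',cv2.resize(a[130:350,220:430],(560,587),interpolation=2))
```

```text
(no output)
```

View pics/w1c.png

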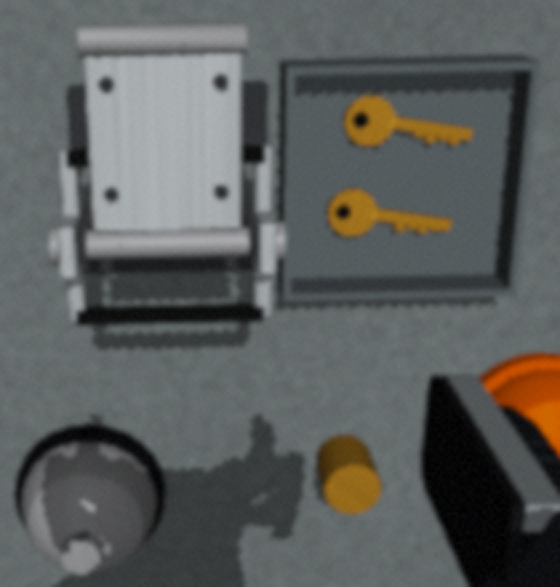

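The crop shows two brass keys in the tray beside this flag. The bar ends are at crop (78,40) and (247,37), the pivot tube runs (86,244)–(250,240), and the steel bell's plunger is at (82,555). This confirms both targets.

Run:
```python
from h import *
s=robot.read_state()
u=lambda x,y:(220+x/2.667,130+y/2.667)
f=lambda x,y,z:atz('wrist',u(x,y),z,s)
a,b,p,q=f(78,40,100),f(247,37,100),f(86,244,100),f(250,240,100)
e=(a+b)/2;m=(p+q)/2
print(e,m,np.linalg.norm(e-m),np.linalg.norm(a-b))
for d in(b-a,q-p,m-e): print(np.degrees(np.arctan2(d[1],d[0])))
print('bell',f(82,555,60))
for c,uv in(('top',(274,137)),):pass
print(proj('top',e),proj('scene',e),proj('top',m),proj('scene',m))
print('bell tr',[ (d['confidence'],np.array(d['location'])*[560,420],atz('scene',np.array(d['location'])*[560,420],60)) for d in robot.spot_point('scene','bell_top')])
```

```text
[564.46462884 213.39089256 100.        ] [541.06353059 133.95683773 100.        ] 82.80930180888197 64.78797467634256
-16.75676708700538
-16.28510614984999
-106.41485773586484
bell [440.07533318 -31.66280609  60.        ]
[172.73313001 179.02097397] [331.12948706 327.26130503] [200.72243385 186.8217053 ] [313.71911925 291.2053216 ]
bell tr [(0.52, array([194.6 , 275.31]), array([701.95106867, -66.37209578,  60.        ])), (0.51, array([443.016, 275.688]), array([284.30498703, 259.07412801,  60.        ])), (0.48, array([295.12 , 114.996]), array([ 212.75404405, -335.81736729,   60.        ])), (0.41, array([361.2  , 242.886]), array([363.94236641,  89.8719223 ,  60.        ]))]
```

>>> {"api": "apply_moves", "payload": {
  "delta_pos": [
    [2.1,-0.3,2],
    [4.3,-0.6,5],
    [4.3,-0.6,8],
    [4.3,-0.6,11],
    [4.3,-0.6,14],
    [4.3,-0.6,17],
    [4.3,-0.6,19],
    [4.3,-0.6,20.4],
    [4.3,-0.6,21],
    [4.3,-0.6,21]
  ],
  "roll": [-1,-1.5,-1.5,-1.5,-1.5,-1.5,-1.5,-1.5,-1.5,-1.5],
  "gripper": [-1,-1,-1,-1,-1,-1,-1,-1,-1,-1]
}}

```text
clock: 3.32
position: [562.8, 214.2, 88.3]
orientation: [0.8, 0.6, -0.001, -0.0]
contact_force: [-0.5, -0.2, 0.0]
opening: 85.3
grasp_force: 0.0
```

Run:
```python
from h import *
s=robot.read_state();print(s['clock'],s['position'],s['contact_force'])
a=save('wrist','w2.png');save('scene','s2.png')
b=robot.read_camera('scene')
cv2.imwrite('pics/c2.png',np.hstack([cv2.resize(a,(400,300)),cv2.resize(b[210:390,220:460],(400,300))])[:,:,::-1])
```

```text
3.3167 [562.77134412 214.15328787  88.31230304] [-0.53656581 -0.19604975  0.03863742]
```

View pics/c2.png

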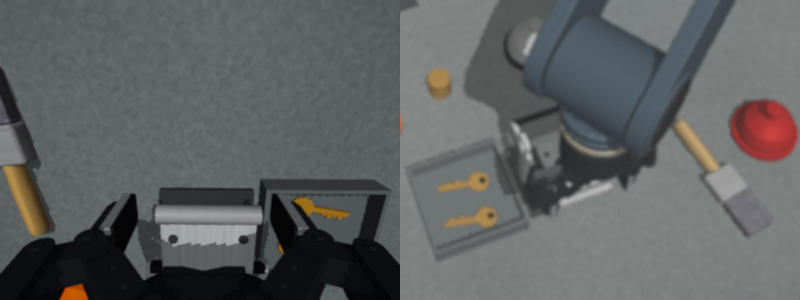

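The bar is between the fingers, with its ends at about (153,215) and (264,215) in the left half. I'll work out how well it is centred.

Run:
```python
from h import *
s=robot.read_state();print(s['position'],robot.calibration('wrist'))
M=R.from_quat(s['orientation']).as_matrix()
a=atz('wrist',(153.5*1.4,215*1.4),100,s);b=atz('wrist',(263.5*1.4,215*1.4),100,s)
print(np.linalg.norm(a-b),(a+b)/2,M.T@(a-s['position']),M.T@(b-s['position']))
im=robot.read_camera('wrist');cv2.imwrite('pics/c3.png',cv2.resize(im[240:420,130:430],(800,480),interpolation=2)[:,:,::-1])
```

```text
[564.16352423 214.22621218  90.57377763] {'K': array([[322.70968364,   0.        , 285.07657475],
       [  0.        , 322.70968364, 210.80533183],
       [  0.        ,   0.        ,   1.        ]]), 'dist_coeffs': array([-0.00191427,  0.        ,  0.        ,  0.        ,  0.        ]), 'T_tool_cam': array([[ 6.36022078e-05,  9.51563994e-01,  3.07450746e-01,
         7.91317280e+01],
       [ 9.99999732e-01,  1.63707493e-04, -7.13546315e-04,
        -1.35153202e-01],
       [-7.29316972e-04,  3.07450709e-01, -9.51563729e-01,
        -1.35277093e+02],
       [ 0.00000000e+00,  0.00000000e+00,  0.00000000e+00,
         1.00000000e+00]])}
69.40510722822972 [565.88801536 209.28484057 100.        ] [ -4.19482153 -31.642519    -9.48117932] [-4.29925178 37.76242101 -9.37024721]
```

View pics/c3.png

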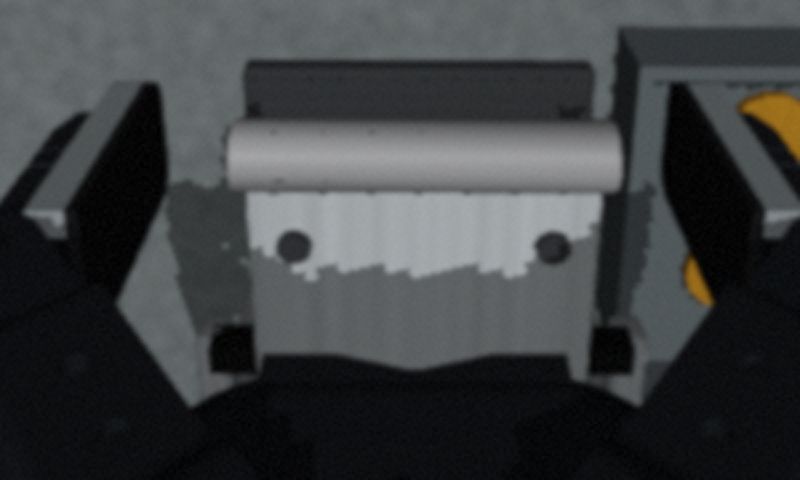

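The bar lies about 1.7 mm toward tool +y and about 8 mm above the tips, and it is centred in x. I'll correct the offset and pinch the bar ends.

>>> {"api": "apply_moves", "payload": {
  "delta_pos": [
    [0,0.17,0],
    [0,0.17,0],
    [0,0.17,0],
    [0,0.17,0],
    [0,0.17,0],
    [0,0.17,0],
    [0,0.17,0],
    [0,0.17,0]
  ],
  "roll": [0,0,0,0,0,0,0,0],
  "gripper": [-0.7,-0.7,-0.6,-0.6,-0.5,-0.5,-0.45,-0.45]
}}

```text
clock: 4.18
position: [565.5, 213.3, 89.7]
orientation: [0.801, 0.599, 0.0, 0.0]
contact_force: [-0.5, -1.9, 4.8]
opening: 62.9
grasp_force: 44.5
```

>>> {"api": "apply_moves", "payload": {
  "delta_pos": [
    [-0.05,0.17,-0.86],
    [-0.18,0.17,-1.71],
    [-0.4,0.17,-2.53],
    [-0.71,0.17,-3.34],
    [-1.1,0.17,-4.1],
    [-1.57,0.17,-4.82],
    [-2.11,0.17,-5.49],
    [-2.71,0.17,-6.09],
    [-3.38,0.17,-6.63],
    [-4.1,0.17,-7.1]
  ],
  "roll": [0,0,0,0,0,0,0,0,0,0],
  "gripper": [-0.45,-0.45,-0.45,-0.45,-0.45,-0.45,-0.45,-0.45,-0.45,-0.45]
}}

```text
clock: 5.02
position: [553.9, 173.6, 160.3]
orientation: [0.801, 0.599, -0.001, -0.001]
contact_force: [-6.8, 2.9, -3.7]
opening: 62.9
grasp_force: 43.4
```

>>> {"api": "apply_moves", "payload": {
  "delta_pos": [
    [-0.77,-0.17,-0.39],
    [-1.57,-0.17,-0.7],
    [-2.4,-0.17,-0.92],
    [-3.24,-0.17,-1.05],
    [-4.1,-0.17,-1.1],
    [-4.96,-0.17,-1.05],
    [-5.8,-0.17,-0.92],
    [-6.63,-0.17,-0.7],
    [-7.43,-0.17,-0.39],
    [-8.2,-0.17,0]
  ],
  "roll": [0,0,0,0,0,0,0,0,0,0],
  "gripper": [-0.45,-0.45,-0.45,-0.45,-0.45,-0.45,-0.45,-0.45,-0.45,-0.45]
}}

```text
clock: 5.85
position: [530.3, 94.4, 161.8]
orientation: [0.801, 0.599, 0.0, 0.0]
contact_force: [-8.3, 0.1, 13.0]
opening: 62.7
grasp_force: 41.3
```

>>> {"api": "apply_moves", "payload": {
  "delta_pos": [
    [-0.72,0,0.47],
    [-1.39,0,1.01],
    [-1.99,0,1.62],
    [-2.53,0,2.28],
    [-3,0,3],
    [-3.39,0,3.77],
    [-3.7,0,4.57],
    [-3.8,0,5.0],
    [-3.8,0,5.0],
    [-3.8,0,5.0]
  ],
  "roll": [0,0,0,0,0,0,0,0,0,0],
  "gripper": [-0.45,-0.45,-0.45,-0.45,-0.45,-0.45,-0.45,-0.45,-0.45,-0.45]
}}

```text
clock: 6.68
position: [518.9, 57.2, 110.5]
orientation: [0.8, 0.599, -0.002, 0.0]
contact_force: [-8.0, -8.3, 8.8]
opening: 62.7
grasp_force: 58.8
```

>>> {"api": "apply_moves", "payload": {
  "delta_pos": [
    [0,0,0],
    [0,0,0],
    [0,0,0],
    [0,0,0],
    [0,0,0],
    [0,0,-1],
    [0,0,-4],
    [0,0,-8],
    [0,0,-11],
    [0,0,-14]
  ],
  "roll": [0,0,0,0,0,0,0,0,0,0],
  "gripper": [-0.8,-1,-1,-1,-1,-1,-1,-1,-1,-1]
}}

```text
clock: 7.52
position: [519.8, 58.9, 253.0]
orientation: [0.801, 0.599, 0.001, 0.0]
contact_force: [0.7, -0.2, -0.2]
opening: 85.7
grasp_force: 0.0
```

>>> {"api": "apply_moves", "payload": {
  "delta_pos": [
    [-2.2,-1,-1],
    [-4.4,-2,-2],
    [-6.6,-3,-3],
    [-8.8,-4,-4],
    [-11,-5.1,-4.7],
    [-11,-5.1,-4.7],
    [-11,-5.1,-4.7],
    [-11,-5.1,-4.7]
  ],
  "roll": [0,0,0,0,0,0,0,0],
  "gripper": [1,1,1,1,1,1,1,1]
}}

```text
clock: 8.18
position: [440.2, -32.1, 297.6]
orientation: [0.801, 0.599, 0.0, 0.0]
contact_force: [0.6, -0.5, 0.2]
opening: -0.4
grasp_force: 0.0
```

Run:
```python
from h import *
s=robot.read_state();print(s['clock'],s['position'],s['opening'])
a=save('wrist','w4.png');b=robot.read_camera('scene')
cv2.imwrite('pics/c4.png',np.hstack([cv2.resize(a,(400,300)),cv2.resize(b[180:390,180:460],(400,300))])[:,:,::-1])
for d in robot.spot_point('wrist','bell_top')[:3]:
  uv=np.array(d['location'])*[560,420];print(d['confidence'],uv,atz('wrist',uv,60,s))
```

```text
8.1833 [440.16864948 -32.11459375 297.63588553] -0.4314641350568214
0.75 [395.08 151.62] [569.97626729 -39.0021018   60.        ]
0.66 [282.408 178.794] [436.93560121 -32.95562581  60.        ]
0.64 [507.304 143.01 ] [694.54963856 -65.44965349  60.        ]
```

View pics/c4.png

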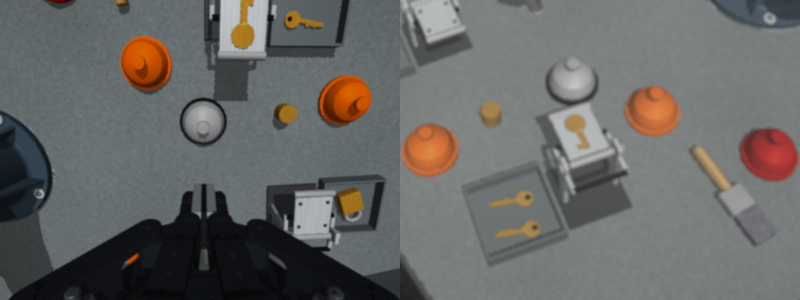

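The flag now lies flat on the right with its key emblem up, at right half (575,135). The steel bell's plunger is at left half (203,127), directly below the tool. I'll descend to it.

>>> {"api": "apply_moves", "payload": {
  "delta_pos": [
    [0,-0.2,3],
    [0,-0.2,6],
    [0,-0.2,9],
    [0,-0.2,12],
    [0,-0.2,15],
    [0,-0.2,18],
    [0,-0.2,20],
    [0,-0.2,21.5],
    [0,-0.2,22],
    [0,-0.2,22]
  ],
  "roll": [0,0,0,0,0,0,0,0,0,0],
  "gripper": [1,1,1,1,1,1,1,1,1,1]
}}

```text
clock: 9.17
position: [437.6, -31.3, 76.2]
orientation: [0.8, 0.599, -0.001, -0.001]
contact_force: [-0.5, -0.4, -0.2]
opening: 0.2
grasp_force: 0.0
```

>>> {"api": "apply_moves", "payload": {
  "delta_pos": [
    [0,0,0.3],
    [0,0,0.6],
    [0,0,0.8],
    [0,0,0.9],
    [0,0,1.0],
    [0,0,1.0]
  ],
  "roll": [0,0,0,0,0,0],
  "gripper": [1,1,1,1,1,1]
}}

```text
clock: 9.67
position: [438.2, -31.8, 67.5]
orientation: [0.801, 0.599, 0.0, 0.0]
contact_force: [0.5, -0.0, 2.7]
opening: 0.0
grasp_force: 1.0
```

>>> {"api": "apply_moves", "payload": {
  "delta_pos": [
    [0,0,0.15],
    [0,0,0.3],
    [0,0,0.4],
    [0,0,0.5],
    [0,0,0.5],
    [0,0,0.5]
  ],
  "roll": [0,0,0,0,0,0],
  "gripper": [1,1,1,1,1,1]
}}

```text
clock: 10.17
position: [438.3, -31.8, 62.4]
orientation: [0.801, 0.599, 0.0, 0.0]
contact_force: [-1.1, 0.5, 4.2]
opening: -0.1
grasp_force: 2.5
```

>>> {"api": "apply_moves", "payload": {
  "delta_pos": [
    [0,0,0.05],
    [0,0,0.1],
    [0,0,0.15],
    [0,0,0.2],
    [0,0,0.2]
  ],
  "roll": [0,0,0,0,0],
  "gripper": [1,1,1,1,1]
}}

```text
clock: 10.58
position: [438.3, -31.8, 60.9]
orientation: [0.801, 0.599, 0.0, 0.0]
contact_force: [-2.6, 1.2, 14.6]
opening: 0.5
grasp_force: 7.4
```

Force rose to 14.6 N, so the plunger is fully down and the bell has rung. I'll release it and retreat.

>>> {"api": "apply_moves", "payload": {
  "delta_pos": [
    [0,0,-0.5],
    [0,0,-1.2],
    [0,0,-3],
    [0,0,-6],
    [0,0,-9],
    [0,0,-12],
    [0,0,-15],
    [0,0,-18],
    [0,0,-20],
    [0,0,-20]
  ],
  "roll": [0,0,0,0,0,0,0,0,0,0],
  "gripper": [1,1,1,1,1,1,1,1,1,1]
}}

```text
clock: 11.42
position: [439.3, -32.0, 264.2]
orientation: [0.801, 0.599, 0.002, 0.002]
contact_force: [0.8, 0.2, 0.1]
opening: 0.3
grasp_force: 0.0
```

Run:
```python
from h import *
s=robot.read_state();print(s['clock'],s['position'],s['contact_force'])
a=robot.read_camera('wrist');b=robot.read_camera('scene')
cv2.imwrite('pics/c5.png',np.hstack([cv2.resize(a,(400,300)),cv2.resize(b[100:400,100:500],(400,300))])[:,:,::-1])
```

```text
11.4167 [439.25052871 -31.99009613 264.15526262] [0.83249433 0.18259328 0.11418273]
```

View pics/c5.png

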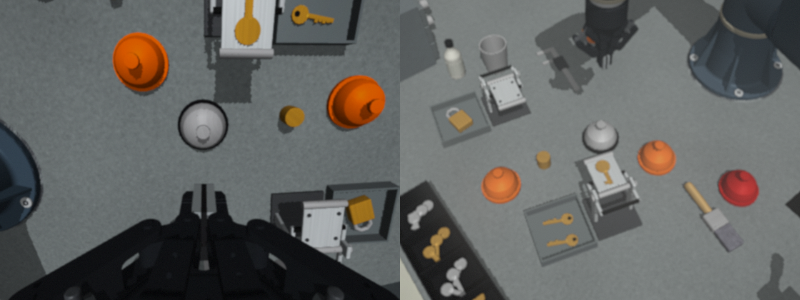

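The keys flag lies flat with its emblem up at right half (605,172). The bell still stands at (600,135), the padlock's flag is still down at (500,90), and nothing else has moved.

```bash
python3 -c "
from cell import robot
print(robot.sign_off())"
```

```text
the job is handed in; nothing more can be done
None
```

The keys tray's flag lies flat on the opposite side with its key emblem up, the steel bell was rung by pressing its plunger fully down and released, and the job was handed in at about 11.5 s with nothing else visibly moved.

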